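# Pop the sample hatch of the milk tester

### The arm

A 6-joint arm with a two-finger parallel gripper is mounted at the origin on the work surface. World frame = base frame: x ahead of the robot, y to its left, z up, the work surface at z = 0. Lengths are in mm, angles in rad, forces in N, time in s.
With the tool pointing down it reaches from about 325 to 875 mm from the base axis. Payload 4.4 kg.
Tool frame: the origin (TCP) lies midway between the tips of the shut fingers; the grasp point (between the pads) lies behind it (bot.hold_point_z is the z of the grasp point in the tool frame, in mm); z points along the fingers, y is the line along which they close (so a half turn about z gives the same grasp; the last joint's range is limited). The gripper opens to 85 mm and grips with 20 to 120 N. Pads are 22 mm wide; open, the fingers measure 114 mm over their backs; the gripper's body (76 mm by 85 mm) begins 54 mm behind the grasp point. The pads swing forward as they close: fully open they stand 13 mm farther back than shut.
Start: joints at [1.153, 0.207, 1.542, -0, 1.393, -0.15], TCP at [152.161, 554.504, 231.282] pointing down, gripper open.
Joint ranges: [-2.73, 2.73], [-0.86, 2.22], [0.23, 2.46], [-1.11, 4.25], [0.08, 2.63], [-2.82, 2.82]. Speed limits (rad/s): [2.79, 2.79, 3.14, 3.14, 3.14, 3.14].

### API

Orientations are given as a rotation vector (axis times angle).
In Python, from rig import bot gives the robot as it stands.
- The arm moves only by the tool apply_moves, never from a script. Its arguments are lists of equal length, an entry for each row: "offset": the shift along the tool's x, y, z in cm, a list of three; "twist": the turn about the tool's z in rad; "gripper": the finger opening in cm, from 0 to 8.54. A call has 1 to 8 rows; each row shifts and turns the commanded pose from where the row before left it, along the tool's axes as they then stand; what a row does not reach is not made up. A row lasts 1/12 s, in which the tool goes at most 41.7 mm and 7.16 degrees, less where a joint would pass 70% of its speed; a pose out of reach is approached as far as the arm can. A call with a gripper value outside its range is refused whole. The fingers move at their own pace and stop on an object; "newtons" is the grip in N (left out, the last holds). Time passes only in rows, so rows that do not move let the fingers close. It gives the time, the measured TCP pose, the force, the opening and the grip force at its end, in the units of the state.
- bot.read_state(): the state, without advancing time (a new reading comes with each control period).
- bot.camera(name): name is "scene" or "top" or "wrist"; returns a dict with "image" (384x512x3 uint8, blue, green, red), "z_map" (384x512 float32, mm along the optical axis (not along the pixel's ray), 0 where there is no reading), "K" (3x3 intrinsics, pixels), "D" ([k1, k2, p1, p2, k3] as OpenCV has them; the pictures are not rectified), "world_from_camera" (4x4, takes a point from camera to world coordinates). Camera axes: x right, y down, z forward; pixel columns grow to the right and rows downward; lengths in mm; the calibration is good to about 2 mm. A picture is of the moment at which its call begins.
- bot.job_done(): hands the job in; it is judged then, once.
The state is a dict: "time_s": time; "qpos": joint angles; "joint_velocities": joint speeds; "joint_torque": joint torques, N m; "tcp_pos": TCP position; "tool_rot": TCP orientation; "wrist_force": force on the tool from outside, world axes, zero at the start; "ft_torque": the same for the moment, N m; "grip_width": opening from 0.0 (shut) to 1.0 (fully open); "grasp_force": force on a finger pad.
Only numpy, scipy, OpenCV 4.12 (cv2) and the standard library are available. Lean on these libraries where they do the work, as an engineer would, in place of code of your own. Each camera call takes 0.05 s, during which the arm holds its last target. There are 200 camera calls.

### The job

Open the sample hatch of the milk tester (the larger of the two instruments on the dairy bench): press its free edge down fully home, firmly but without ramming it, with the shut fingertips, then let go so that the push-push latch pops it open, and leave it standing open without pressing it shut again or forcing it. Leave the hatch of the smaller climate logger shut, and do not shift or lift the cheese, jar, brush or mould nearby.

Things in the scene. Friction and masses are not known exactly. Their poses are not given: they have to be found in the camera images.
- milk_tester: the larger instrument: white case 190 x 150 x 80 mm (x, y, z), fixed to the bench. Origin: centre of its underside, z up. Its grey sample hatch covers the top from x = -85 to x = -5 mm, a dark screen and three round keys (up to 4 mm high) lie behind it at x = +25 to +80 mm
- sample_hatch (a joint): angle of the milk tester's hatch, rad: 0 = latched shut (as at the start), -0.068 = pressed fully home, +0.6 = popped open against its stop. A spring lifts it, a push-push latch under its free edge holds it. Once tripped and let go it swings up in about 0.2 s, the free edge rising 45 mm, and the spring keeps it open. Pressing the open hatch right down would latch it shut again
- sample_hatch_hinge (a point): middle of the sample hatch's hinge line, by the screen, at the height of the hatch's underside (79 mm above the bench). x points away from the free edge, z up when shut. The hatch is a grey plate 80 x 70 x 8 mm; when shut its top is 87 mm above the bench, 7 mm proud of the case
- sample_hatch_press (a point): the place to press: on top of the sample hatch, mid width, 14 mm in from the free edge, where four fine dark ribs are; 66 mm from the hinge, moves with the hatch; z is its upward normal. Pressing here takes about 3.5 N (more nearer the hinge) all the way to a hard stop 4.5 mm down; the latch trips after about 3 mm, and opens on letting go
- sample_hatch_pin (a joint): hidden catch pin of that latch, sliding sideways, m: 0 = holding the hatch; it goes to about +0.005 once the latch has tripped, up to +0.0095 on the way out; it goes below -0.003 only if the opened hatch is pressed shut again
- climate_logger: the smaller instrument, a white case 130 x 100 x 60 mm with two metal probes sticking 30 mm out of the side by its hatch, fixed to the bench; leave it alone. Origin: centre of its underside. It may stand to the left or to the right of the milk tester
- battery_hatch (a joint): angle of the logger's small grey hatch (60 x 42 mm, top 67 mm above the bench), same kind of latch: 0 = shut, must stay so
- small_cheese: small yellow cheese, 112 mm across, 50 mm high, loose; origin at the centre of its underside
- rennet_jar: glass jar, 64 mm across, 110 mm high, loose; origin at the centre of its underside
- rind_brush: brush about 200 mm long, lying on the bench, loose
- cheese_mould: white open cheese mould, 100 mm across, 75 mm high, loose; origin at the centre of its underside
Not all that is in view belongs to the job. What is shaped like the milk_tester but yellow is not meant.

How it is judged:
By the outcome, as a careful person would: the job done as asked, in the order asked, and still so for the second after the job is handed in, with the robot touching nothing.
It also fails if it takes over 32 s, if anything falls off the work surface, if the arm or the gripper's body presses on something with over 40 N, if the wrist force passes 120 N, or if a joint passes its speed limit or range.

## Working session

There is one attempt and no reset: what is moved stays moved. The work goes in short steps, Python scripts to look and compute and a tool call to move; the robot and the scene stay as the last step left them, time stands still between calls to the robot, and variables do not carry over. Pictures are saved under pics/ and viewed, at most 10 in all, crops included, and the job is handed in when it is done.

Besides the shell and the picture viewer there is one more tool, called after "Request:" by a JSON object that holds its "method" and its "body". apply_moves: Moves the arm, as the interface text tells. Its arguments: {"type":"object","properties":{"offset":{"type":"array","items":{"type":"array","items":{"type":"number"}}},"twist":{"type":"array","items":{"type":"number"}},"gripper":{"type":"array","items":{"type":"number"}},"newtons":{"type":"number"}},"required":["offset","twist","gripper"]}

```bash
mkdir -p pics
cat > h.py <<'E'
import numpy as np, cv2
from rig import bot
def pts(c):
    z=c["z_map"]; h,w=z.shape
    u,v=np.meshgrid(np.arange(w),np.arange(h))
    n=cv2.undistortPoints(np.stack([u,v],-1).reshape(-1,1,2).astype(np.float64),c["K"],c["D"]).reshape(h,w,2)
    P=np.dstack([n*z[...,None],z]); T=c["world_from_camera"]
    W=P@T[:3,:3].T+T[:3,3]; W[z<=0]=np.nan
    return W
E
python3 - <<'E'
from h import *
a=bot.camera("top");b=bot.camera("scene")
np.savez("c.npz",top=a["image"],W=pts(a),scene=b["image"],Ws=pts(b))
cv2.imwrite("pics/top.png",cv2.resize(a["image"],(800,600)));cv2.imwrite("pics/scene.png",b["image"])
s=bot.read_state();print(s["time_s"],s["tcp_pos"],s["tool_rot"],a["world_from_camera"])
E
```

```text
0.1 [151.86587521 553.8576759  230.21520331] [-0.41927426 -3.11289131  0.00322227] [[ 9.01998635e-03 -9.85195665e-01  1.71196205e-01  3.58159645e+02]
 [-9.99958597e-01 -9.09258807e-03  3.60022765e-04 -1.09497506e+01]
 [ 1.20192371e-03 -1.71192364e-01 -9.85236890e-01  1.06793768e+03]
 [ 0.00000000e+00  0.00000000e+00  0.00000000e+00  1.00000000e+00]]
```

View pics/top.png

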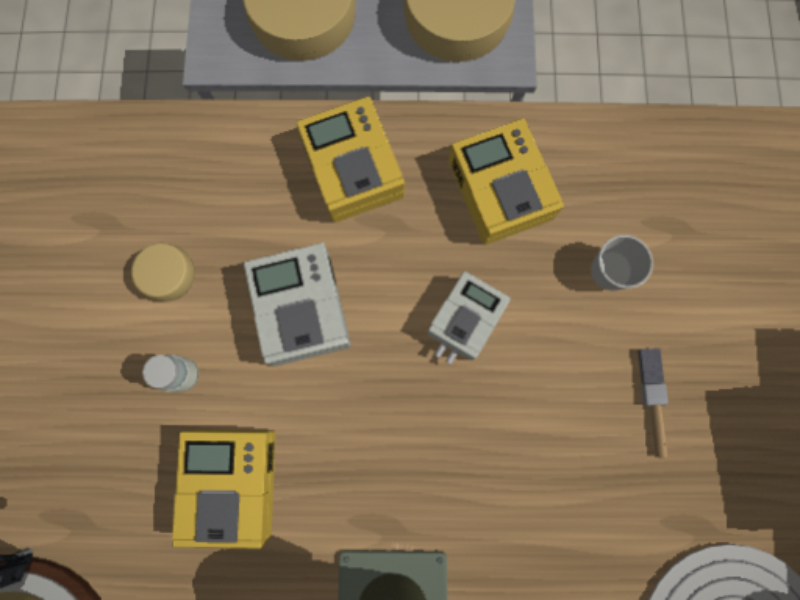

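View pics/scene.png

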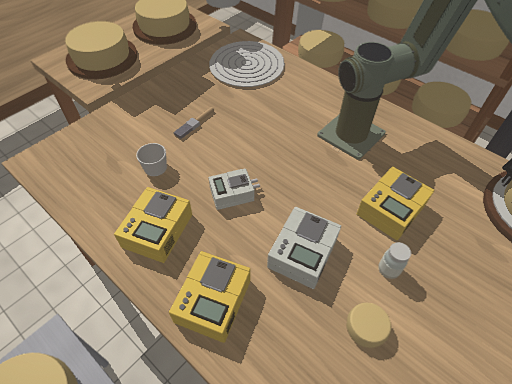

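The top view (800x600) shows five instruments. Three are yellow, at (350,158), (507,180) and (223,490), so they are ruled out. The small white one with probes at (468,315) is the logger. The large white one without probes at (297,303) is the milk tester, and its hatch is at (299,325) with the ribs near (302,340). Next I'll confirm this in a crop and measure.

Run:
```python
from h import *
d=np.load("c.npz");W=d["W"];im=d["top"]
cv2.imwrite("pics/crop.png",cv2.resize(im[148:240,145:335],None,fx=4,fy=4,interpolation=cv2.INTER_CUBIC))
g=im.max(2).astype(int); sat=g-im.min(2)
roi=np.zeros(g.shape,bool); roi[186:228,172:214]=1
m=((g<125)&(sat<30)&roi&(W[...,2]>83)).astype(np.uint8)
n,l,st,ce=cv2.connectedComponentsWithStats(m); k=1+st[1:,4].argmax()
P=W[l==k]; r=cv2.minAreaRect(P[:,:2].astype(np.float32)); print("hatch",r,cv2.boxPoints(r),"z",np.median(P[:,2]),ce[k])
roi[:]=0; roi[150:240,150:228]=1
m=roi&(sat<40)&(abs(W[...,2]-82)<9)
n,l,st,ce=cv2.connectedComponentsWithStats(m.astype(np.uint8)); k=1+st[1:,4].argmax()
P=W[l==k]; r=cv2.minAreaRect(P[:,:2].astype(np.float32)); print("case",r,cv2.boxPoints(r),np.median(P[:,2]))
# ribs
roi[:]=0; roi[212:222,186:202]=1
m=roi&(g<60); print("rib",W[m].mean(0),m.sum())
for n,(a,b,c,e) in dict(cheese=(160,190,85,122),jar=(225,250,90,127),logger=(172,232,272,328)).items():
    Q=W[a:b,c:e].reshape(-1,3);Q=Q[Q[:,2]>35];print(n,Q.mean(0),Q[:,2].max())
```

```text
hatch ((491.8147888183594, 168.36788940429688), (82.11231994628906, 70.1834487915039), 14.601410865783691) [[443.23825 191.97629]
 [460.931   124.05954]
 [540.39136 144.75949]
 [522.6986  212.67624]] z 86.0700745932462 [190.88235294 207.96413199]
case ((533.5805053710938, 178.12669372558594), (190.80087280273438, 148.26071166992188), 14.955863952636719) [[422.2806   225.12543 ]
 [460.54294   81.887054]
 [644.8804   131.12796 ]
 [606.61804  274.36633 ]] 80.14401522944831
rib [466.22600419 160.42958957  86.62501868] 38
cheese [593.45026718 436.58285114  47.78276342] 53.72196537344985
jar [406.4395548  388.70565367  92.49523973] 113.80317199067406
logger [ 514.25741271 -133.74712755   59.95466401] 70.96023314245008
```

View pics/crop.png

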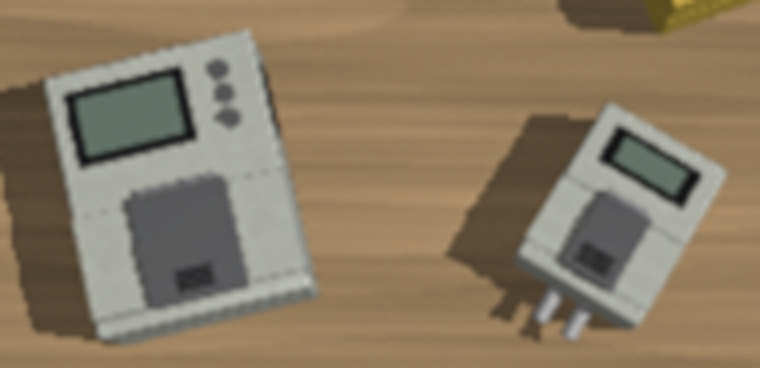

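The crop confirms it: the big white case on the left has its hatch ribs at crop pixel (195,277), and the logger with probes is on the right. The measured press point is about (466,160,87) with a yaw of about 14.8°. The hatch and case sizes match the description. I'll shut the gripper and align the tool first.

Request:
{"method": "apply_moves", "body": {"offset": [[0,0,0],[0,0,0],[0,0,0],[0,0,0],[0,0,0]], "twist": [-0.105,-0.105,-0.105,-0.105,-0.105], "gripper": [0,0,0,0,0]}}

```text
time_s: 0.52
tcp_pos: [152.0, 554.1, 230.6]
tool_rot: [0.411, -3.114, 0.002]
wrist_force: [0.1, -0.2, -0.1]
grip_width: 0.297
grasp_force: 0.0
```

Request:
{"method": "apply_moves", "body": {"offset": [[-1.25,-2.8,0],[-1.25,-2.8,0],[-1.25,-2.8,0],[-1.25,-2.8,0],[-1.25,-2.8,0],[-1.25,-2.8,0],[-1.25,-2.8,0],[-1.25,-2.8,0]], "twist": [0,0,0,0,0,0,0,0], "gripper": [0,0,0,0,0,0,0,0]}}

```text
time_s: 1.18
tcp_pos: [306.2, 361.8, 230.8]
tool_rot: [0.403, -3.115, 0.001]
wrist_force: [0.1, -0.1, 0.7]
grip_width: 0.002
grasp_force: 0.0
```

Request:
{"method": "apply_moves", "body": {"offset": [[-1.25,-2.8,0],[-1.25,-2.8,0],[-1.25,-2.8,0],[-1.25,-2.8,0],[-1.25,-2.8,0],[-1.25,-2.8,0],[-1.25,-2.8,0],[0,0,0]], "twist": [0,0,0,0,0,0,0,0], "gripper": [0,0,0,0,0,0,0,0]}}

```text
time_s: 1.85
tcp_pos: [443.1, 192.2, 231.1]
tool_rot: [-0.394, 3.116, -0.004]
wrist_force: [-0.7, 0.1, -0.2]
grip_width: 0.001
grasp_force: 0.0
```

```bash
cat > d.py <<'E'
from h import *
from scipy.spatial.transform import Rotation as R
s=bot.read_state();r=R.from_rotvec(s["tool_rot"]);print(s["time_s"],s["tcp_pos"],s["wrist_force"],s["grip_width"]);print(r.as_matrix().round(3))
print("to press, cm:",(r.inv().apply(np.array([466,160,87])-s["tcp_pos"])/10).round(2))
E
python3 d.py
```

```text
1.85 [443.10814754 192.16212283 231.05772605] [-0.67073185  0.13526429 -0.2238144 ] 0.0010931261116395676
[[-0.968 -0.249  0.001]
 [-0.249  0.968 -0.002]
 [-0.001 -0.003 -1.   ]]
to press, cm: [-1.4  -3.65 14.42]
```

Request:
{"method": "apply_moves", "body": {"offset": [[-0.7,-1.83,0],[-0.7,-1.83,0],[0,0,2.5],[0,0,2.5],[0,0,2.5],[0,0,2.5],[0,0,1.8],[0,0,0]], "twist": [0,0,0,0,0,0,0,0], "gripper": [0,0,0,0,0,0,0,0]}}

```text
time_s: 2.52
tcp_pos: [458.6, 163.8, 108.6]
tool_rot: [0.402, -3.105, 0.0]
wrist_force: [-0.8, 0.2, -0.3]
grip_width: 0.003
grasp_force: 0.0
```

```bash
python3 d.py
python3 - <<'E'
from h import *
a=bot.camera("scene");cv2.imwrite("pics/s2.png",cv2.resize(a["image"][190:300,240:370],None,fx=5,fy=5,interpolation=cv2.INTER_CUBIC))
E
```

```text
2.5167 [458.62159534 163.79361142 108.60487434] [-0.81139323  0.20770504 -0.31837492] 0.0029189850876737695
[[-0.967 -0.254 -0.01 ]
 [-0.254  0.967 -0.002]
 [ 0.01   0.001 -1.   ]]
to press, cm: [-0.64 -0.56  2.15]
```

View pics/s2.png

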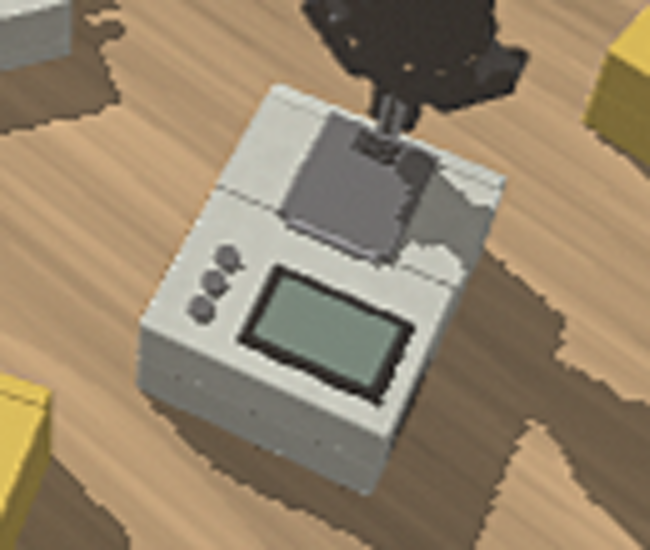

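The crop shows the shut fingertips at (390,120), just above the ribs at (378,148). I'll correct the last few mm sideways, then descend slowly.

Request:
{"method": "apply_moves", "body": {"offset": [[-0.3,-0.3,0],[-0.3,-0.2,0],[0,0,0],[0,0,0.5],[0,0,0.5],[0,0,0.2],[0,0,0],[0,0,0]], "twist": [0,0,0,0,0,0,0,0], "gripper": [0,0,0,0,0,0,0,0]}}

```text
time_s: 3.23
tcp_pos: [469.8, 160.8, 100.9]
tool_rot: [0.403, -3.115, -0.0]
wrist_force: [-0.3, -0.5, -1.1]
grip_width: 0.001
grasp_force: 0.0
```

```bash
python3 d.py
```

```text
3.2333 [469.8236838  160.84934348 100.91040142] [-0.27413705 -0.5483376  -1.09349977] 0.0010712066179075568
[[-0.967 -0.254 -0.001]
 [-0.254  0.967 -0.   ]
 [ 0.001  0.    -1.   ]]
to press, cm: [0.39 0.01 1.39]
```

Request:
{"method": "apply_moves", "body": {"offset": [[0.4,0,0.3],[0,0,0.3],[0,0,0.2],[0,0,0.1],[0,0,0],[0,0,0]], "twist": [0,0,0,0,0,0], "gripper": [0,0,0,0,0,0]}}

```text
time_s: 3.73
tcp_pos: [466.4, 159.9, 92.2]
tool_rot: [0.403, -3.116, 0.0]
wrist_force: [0.0, -0.1, -0.1]
grip_width: -0.005
grasp_force: 0.0
```

Request:
{"method": "apply_moves", "body": {"offset": [[0,0,0.1],[0,0,0.1],[0,0,0.1],[0,0,0],[0,0,0]], "twist": [0,0,0,0,0], "gripper": [0,0,0,0,0]}}

```text
time_s: 4.15
tcp_pos: [466.3, 159.9, 89.2]
tool_rot: [0.403, -3.115, -0.0]
wrist_force: [-0.4, 0.5, -0.1]
grip_width: 0.001
grasp_force: 0.0
```

Request:
{"method": "apply_moves", "body": {"offset": [[0,0,0.1],[0,0,0.1],[0,0,0.1],[0,0,0],[0,0,0]], "twist": [0,0,0,0,0], "gripper": [0,0,0,0,0]}}

```text
time_s: 4.57
tcp_pos: [466.5, 159.8, 86.6]
tool_rot: [-0.403, 3.116, -0.0]
wrist_force: [-1.5, -1.3, 3.9]
grip_width: 0.003
grasp_force: 1.8
```

Request:
{"method": "apply_moves", "body": {"offset": [[0,0,0.1],[0,0,0.1],[0,0,0],[0,0,0]], "twist": [0,0,0,0], "gripper": [0,0,0,0]}}

```text
time_s: 4.9
tcp_pos: [466.2, 159.8, 84.2]
tool_rot: [0.403, -3.115, 0.0]
wrist_force: [-2.0, -0.8, 3.4]
grip_width: -0.004
grasp_force: 2.0
```

Request:
{"method": "apply_moves", "body": {"offset": [[0,0,0.1],[0,0,0.05],[0,0,0],[0,0,0]], "twist": [0,0,0,0], "gripper": [0,0,0,0]}}

```text
time_s: 5.23
tcp_pos: [466.2, 159.8, 82.9]
tool_rot: [0.403, -3.115, 0.0]
wrist_force: [-2.1, -1.8, 6.4]
grip_width: -0.004
grasp_force: 3.1
```

Request:
{"method": "apply_moves", "body": {"offset": [[0,0,0.05],[0,0,0],[0,0,0]], "twist": [0,0,0], "gripper": [0,0,0]}}

```text
time_s: 5.48
tcp_pos: [466.2, 159.8, 82.8]
tool_rot: [0.403, -3.115, 0.0]
wrist_force: [-3.9, -1.3, 9.3]
grip_width: -0.001
grasp_force: 4.5
```

The fingertips have stopped at the hard stop and the force is rising, so the hatch is fully home. One small firm increment, then I'll let go quickly straight up.

Request:
{"method": "apply_moves", "body": {"offset": [[0,0,0.05],[0,0,0],[0,0,0]], "twist": [0,0,0], "gripper": [0,0,0]}}

```text
time_s: 5.73
tcp_pos: [466.2, 159.8, 82.7]
tool_rot: [0.403, -3.115, 0.0]
wrist_force: [-6.1, -1.1, 11.2]
grip_width: -0.004
grasp_force: 5.9
```

Request:
{"method": "apply_moves", "body": {"offset": [[0,0,-3],[0,0,-4],[0,0,-4],[0,0,-3],[0,0,-1],[0,0,0],[0,0,0],[0,0,0]], "twist": [0,0,0,0,0,0,0,0], "gripper": [0,0,0,0,0,0,0,0]}}

```text
time_s: 6.4
tcp_pos: [464.9, 159.6, 229.1]
tool_rot: [0.402, -3.111, 0.0]
wrist_force: [-0.1, 0.6, 0.4]
grip_width: -0.003
grasp_force: 0.0
```

```bash
python3 d.py
python3 - <<'E'
from h import *
a=bot.camera("scene");cv2.imwrite("pics/s3.png",cv2.resize(a["image"][140:300,200:370],None,fx=3.7,fy=3.7,interpolation=cv2.INTER_CUBIC))
E
```

```text
6.4 [464.87234285 159.62208514 229.09370142] [-0.09461046  0.55970354  0.3595655 ] -0.002739497889226432
[[-0.967 -0.254 -0.004]
 [-0.254  0.967 -0.001]
 [ 0.005  0.001 -1.   ]]
to press, cm: [-0.18  0.   14.21]
```

View pics/s3.png

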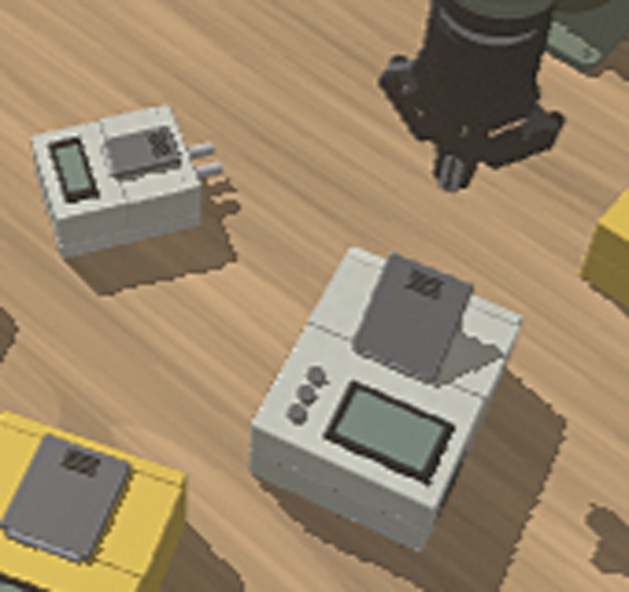

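The hatch at (415,315) now overhangs the case edge and casts a wedge of shadow, so it looks open. The logger's hatch at (145,152) is still shut. I'll check the opening by depth before handing in.

Run:
```python
from h import *
a=bot.camera("scene");W=pts(a);im=a["image"];g=im.max(2).astype(int)
m=np.zeros(g.shape,bool);m[206:246,292:330]=1;m&=(g<130)&(W[...,2]>84)
P=W[m];R=np.array([.967,.256]);x=(P[:,:2]-[533.6,178.1])@R
print(np.percentile(P[:,2],[2,50,98]),np.percentile(x,[2,98]),"angle",-np.arctan(np.polyfit(x,P[:,2],1)[0]),bot.read_state()["time_s"])
```

```text
[ 85.15290397 107.40603734 130.07254721] [-63.18711875   2.60657347] angle 0.5762858680188565 6.5
```

The fitted angle is about 0.58 rad against an expected 0.6, with the free edge at about 130 mm, so the hatch is open. I'm handing in.

```bash
python3 -c "
from rig import bot
print(bot.job_done())"
```

```text
the job is handed in; nothing more can be done
None
```

The milk tester's sample hatch was pressed fully home at about 11 N and popped open to about 0.58 rad; the logger's hatch still looked shut, the arm touched nothing else, and the job was handed in at about 6.5 s.

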